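Load the board module into the sloping tester and snap its lid shut

ROBOT

A 6-joint arm with a two-finger parallel gripper is mounted at the origin on the work surface. World frame = base frame: x ahead of the robot, y to its left, z up, the work surface at z = 0. Lengths are in m, angles in rad, forces in N, time in s.
With the tool pointing down it reaches from about 0.375 to 0.9 m from the base axis. Payload 3.1 kg.
Tool frame: the origin (TCP) lies midway between the tips of the shut fingers; the grasp point (between the pads) lies 19 mm behind it; z points along the fingers, x is the direction in which the jaws open and shut, and the axes are right-handed (so a half turn about z gives the same grasp; the last joint's range is limited). The gripper opens to 87 mm and grips with 3 to 60 N. Pads are 19 mm wide; open, the fingers measure 117 mm over their backs; the gripper's body (75 mm by 190 mm) begins 51 mm behind the grasp point.
Start: joints at [-1.51, 0.527, 1.433, -0, 1.181, -0.178], TCP at [0.148, -0.607, 0.223] pointing down, gripper open.
Joint ranges: [-3.08, 3.08], [-0.75, 2.2], [0.22, 2.44], [-1.43, 4.57], [0, 2.65], [-2.85, 2.85]. Speed limits (rad/s): [2.79, 2.79, 3.14, 3.14, 3.14, 3.14].

INTERFACE

Orientations are given as [roll, pitch, yaw] about the fixed x, y, z axes, in that order (R = Rz(yaw) Ry(pitch) Rx(roll)).
In Python, from rig import get_obs, snapshot, camera_params, hand_in gives the robot as it stands.
- The arm moves only by the tool step_arm, never from a script. Its arguments are lists of equal length, an entry for each row: "gripper": the opening in per cent of the stroke, from 0 (shut) to 100 (fully open); "translation": the shift along the tool's x, y, z in m, a list of three; "rot": the turn, a rotation vector about the tool's x, y, z in degrees, a list of three. A call has 1 to 12 rows; each row shifts and turns the commanded pose from where the row before left it, along the tool's axes as they then stand; what a row does not reach is not made up. A row lasts 1/10 s, in which the tool goes at most 50 mm and 8.59 degrees, less where a joint would pass 70% of its speed; a pose out of reach is approached as far as the arm can. A call with a gripper value outside its range is refused whole. The fingers move at their own pace and stop on an object; "squeeze" is the grip in N (left out, the last holds). Time passes only in rows, so rows that do not move let the fingers close. It gives the time, the measured TCP pose, the force and the opening at its end, in the units of the state.
- get_obs(): the state, without advancing time (a new reading comes with each control period).
- snapshot(name): name is "scene" or "top" or "wrist"; returns (picture, depth): 400x640x3 uint8, blue, green, red; 400x640 float32, m along the optical axis (not along the pixel's ray), 0 where there is no reading.
- camera_params(name): a dict with "camera_matrix" (3x3 intrinsics, pixels), "D" ([k1, k2, p1, p2, k3] as OpenCV has them; the pictures are not rectified), "R" (3x3) and "t" (3): a world point X has camera coordinates R X + t. Camera axes: x right, y down, z forward; pixel columns grow to the right and rows downward; lengths in m; the calibration is good to about 2 mm. A picture is of the moment at which its call begins: read the wrist's pose just before it. camera_params takes no time and is no camera call; for the wrist camera it gives the pose at the moment of the call.
- hand_in(): hands the job in, once; it reports no verdict.
The state is a dict: "time_s": time; "joints": joint angles; "qvel": joint speeds; "joint_efforts": joint torques, N m; "tool_pos": TCP position; "orientation": TCP orientation; "ft_force": force on the tool from outside, world axes, zero at the start; "torque": the same for the moment, N m; "width": finger opening in m.
Only numpy, scipy, OpenCV 4.12 (cv2) and the standard library are available. Lean on these libraries where they do the work, as an engineer would, in place of code of your own. Each camera call takes 0.05 s, during which the arm holds its last target. There are 200 camera calls.

TASK

Lay the loose control-board module into the cradle of the sloping tester, with its white plug end at the uphill (hinge) end, and let go. Then swing the tester's lid down over it and press the lid shut until it has snapped past its spring catch.

Things in the scene. Friction and masses are not known exactly. Their poses are not given: they have to be found in the camera images.
- module: Loose control-board module: flat black case 120 (x) x 60 (y) x 20 mm, green circuit board on top, about 180 g. A white plug block 14 x 44 mm on its top at the +x end rises to 24 mm. Origin: centre of the underside; x along its length towards the plug end, z out of its top. Starts flat on the bench. Take it across its 60 mm width.
- module_plug (a point): Top centre of the module's white plug block, 50 mm from the module's middle towards the plug end, 24 mm above the underside.
- nest: Deck of the tester, a fixed grey instrument 210 x 170 mm whose flat top slopes up at 30 degrees away from the robot. Origin: centre of the deck surface, 84 mm above the bench, where the centre of the module's underside belongs. x: up the slope to the hinge; y: across; z: square out of the deck.
- cradle_end (a point): Middle of the downhill end rail, on the deck at x = -64 mm. The cradle is aluminium guides 14 mm high: an end rail at each end (inner faces x = +-64 mm) and four corner guides (inner faces y = +-34 mm, at |x| = 48 to 64 mm), so 4 mm of play all round. Its sides are open for |x| < 48 mm: finger room.
- catch_top (a point): Top of the spring catch: two posts and a sprung roller at the middle of the deck's downhill edge, 34 mm high, at x = -100 mm of the deck.
- lid (a joint): Hinge angle of the lid, rad: 0 = fully shut (parallel to the deck, past the catch); about 0.075 = resting on the catch, not snapped; 1.75 = open stop. Starts wide open, about square to the deck, leaning over the cradle, so the hand must come in tilted, square to the deck. A stiff hinge holds it where it is left; about 3 N at the free edge moves it, about 12 N there snaps it shut.
- lid_press (a point): Where to push: on the lid's outer face (the top face when shut, looking away from the robot when open), on its middle line, 165 mm from the hinge, 23 mm inside the free edge. Moves with the lid: x from the free edge to the hinge, z out of the outer face; parallel to the deck's axes when shut.
- lid_hinge (a point): Middle of the lid's hinge axis (parallel to the deck's y), at x = 95, y = 0, z = 36 mm of the deck. The lid is an aluminium frame with a clear window, 188 mm from hinge to free edge, 144 mm wide, 8 mm thick, 250 g; its under face lies in the plane of this axis, the outer face 8 mm further out.
- reel: Bystander: blue solder-reel stand with a reel, 70 x 60 x 79 mm, loose. Origin: centre of underside.
- flux: Bystander: white plastic bottle with black cap, 50 mm across, 130 mm tall, loose. Origin: centre of underside.
- meter: Bystander: grey hand-held multimeter lying flat, 150 x 75 x 38 mm, loose. Origin: centre of underside.
- driver: Bystander: screwdriver lying on the bench, loose.

How it is judged:
On the way, in this order (a step that is already met when the one before it is completed fails the run):
1. the module lies flat in the tester's cradle, plug end uphill, released, with the lid still open (more than 0.9 rad) (x of module in the frame of nest between -0.008 and 0.008 m and y of module in the frame of nest between -0.008 and 0.008 m and z of module in the frame of nest between -0.004 and 0.004 m and x of module_plug in the frame of nest above 0.038 m and angle between the z axis of module and the z axis of nest, either way round below 0.07 rad and value of joint lid above 0.9 rad and contact force between module and the fingers below 0.1 N), for 0.2 s.
2. the lid is pressed shut past its catch (under 0.025 rad) (value of joint lid below 0.025 rad), for 0.2 s.
At the end, for the whole second after the job is handed in: The module rests flat in the cradle, plug end uphill: centre within 8 mm of the cradle's centre both ways along the deck, underside within 4 mm of the deck, less than 4 degrees off it. The lid is shut past its catch (under 0.025 rad) and stays so (x of module in the frame of nest between -0.008 and 0.008 m and y of module in the frame of nest between -0.008 and 0.008 m and z of module in the frame of nest between -0.004 and 0.004 m and x of module_plug in the frame of nest above 0.038 m and angle between the z axis of module and the z axis of nest, either way round below 0.07 rad and value of joint lid below 0.025 rad and linear speed of module below 0.02 m/s); the robot touches nothing.
It fails at once if the module is dropped or pushed onto the tester so hard that they meet with more than 60 N (contact force between module and nest above 60 N).
It fails at once if the solder reel is shifted by more than 30 mm (distance of reel from where it was at the start of the episode above 0.03 m).
It fails at once if the bottle is shifted by more than 30 mm (distance of flux from where it was at the start of the episode above 0.03 m).
It fails at once if the multimeter is shifted by more than 30 mm (distance of meter from where it was at the start of the episode above 0.03 m).
It fails at once if the screwdriver is shifted by more than 30 mm (distance of driver from where it was at the start of the episode above 0.03 m).
It also fails if it takes over 72 s, if anything falls off the work surface, if the arm or the gripper's body presses on something with over 40 N, if the wrist force passes 120 N, or if a joint passes its speed limit or range.

## Working session

There is one attempt and no reset: what is moved stays moved. The work goes in short steps, Python scripts to look and compute and a tool call to move; the robot and the scene stay as the last step left them, time stands still between calls to the robot, and variables do not carry over. Pictures are saved under pics/ and viewed, about 8 in all and at most 12, crops included, and the job is handed in when it is done.

Besides the shell and the picture viewer there is one more tool, called by a JSON object that holds its "name" and its "arguments". step_arm: Moves the arm, as the interface text tells. Its arguments: {"type":"object","properties":{"gripper":{"type":"array","items":{"type":"number"}},"translation":{"type":"array","items":{"type":"array","items":{"type":"number"}}},"rot":{"type":"array","items":{"type":"array","items":{"type":"number"}}},"squeeze":{"type":"number"}},"required":["gripper","translation","rot"]}

```bash
mkdir -p pics; ls
python3 - <<'E'
from rig import *
import cv2,numpy as np
o=get_obs();print(o)
for n in ("scene","top"):
    p,d=snapshot(n);cv2.imwrite(f"pics/{n}0.png",p);np.savez(f"pics/{n}0.npz",p=p,d=d,**camera_params(n))
    c=camera_params(n);print(n,c)
E
```

```text
pics
{'time_s': 0.0, 'joints': array([-1.50953568e+00,  5.28453803e-01,  1.43388871e+00, -1.58841016e-05,
        1.18137285e+00, -1.78526373e-01]), 'qvel': array([-0.00087397, -0.00033998, -0.00222537, -0.00081371,  0.00029952,
        0.00035158]), 'joint_efforts': array([-3.91797971e-05, -4.40043783e+01, -1.76591849e+01,  6.34789048e-02,
        5.81862952e-02, -1.69368645e-04]), 'tool_pos': array([ 0.14839826, -0.60638618,  0.22158354]), 'orientation': array([-3.14123015e+00,  2.09158409e-03, -1.33100289e+00]), 'ft_force': array([-0.0173927 , -0.31207884,  1.12083432]), 'torque': array([-0.07786306,  0.01935375, -0.00389473]), 'width': 0.08682066196392714}
scene {'camera_matrix': array([[450.62058049,   0.        , 328.47419328],
       [  0.        , 450.62058049, 200.64891604],
       [  0.        ,   0.        ,   1.        ]]), 'D': array([-0.03226656,  0.        ,  0.        ,  0.        ,  0.        ]), 'R': array([[-0.50475417,  0.86315581, -0.01361168],
       [ 0.64819226,  0.36854016, -0.66635196],
       [-0.57014912, -0.34516692, -0.7455131 ]]), 't': array([ 0.32145972, -0.29715864,  1.68775489])}
top {'camera_matrix': array([[361.65490588,   0.        , 317.90441808],
       [  0.        , 361.65490588, 196.11872739],
       [  0.        ,   0.        ,   1.        ]]), 'D': array([0.02059493, 0.        , 0.        , 0.        , 0.        ]), 'R': array([[ 0.0037146 , -0.99996925,  0.00690645],
       [-0.98960066, -0.00466903, -0.14376623],
       [ 0.14379405, -0.0063006 , -0.98958758]]), 't': array([0.00383364, 0.61305816, 1.06655754])}
```

View pics/scene0.png

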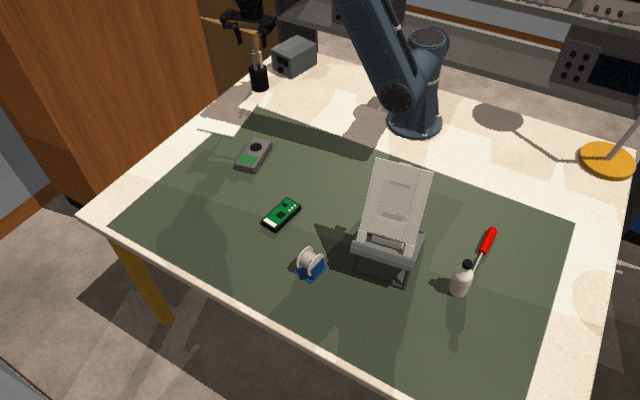

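View pics/top0.png

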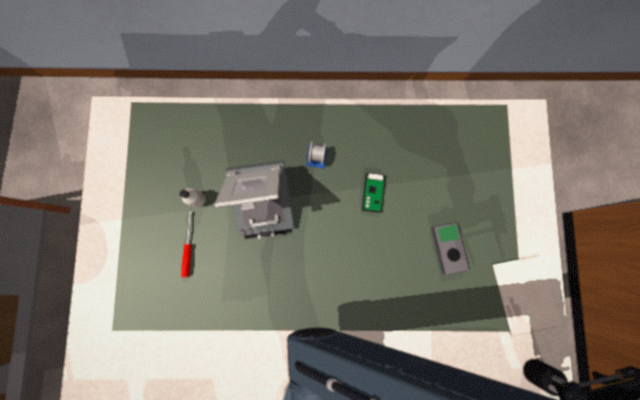

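Module at about (374,193) in top with the white plug end up (375,177); the tester is at about (262,205), its lid standing open. Next, an enlarged view with depth.

```bash
cat > h.py <<'E'
import numpy as np,cv2
from scipy.spatial.transform import Rotation as Rot
def load(n):
    z=np.load(f"pics/{n}.npz");return {k:z[k] for k in z.files}
def world(c,uv,d=None):
    """pixel+depth -> world; d array of depths"""
    uv=np.asarray(uv,float).reshape(-1,1,2)
    n=cv2.undistortPoints(uv,c['camera_matrix'],c['D']).reshape(-1,2)
    X=np.c_[n,np.ones(len(n))]*np.asarray(d).reshape(-1,1)
    return (X-c['t'])@c['R']
def onz(c,uv,z):
    uv=np.asarray(uv,float).reshape(-1,1,2)
    n=cv2.undistortPoints(uv,c['camera_matrix'],c['D']).reshape(-1,2)
    r=np.c_[n,np.ones(len(n))]@c['R'];o=-c['R'].T@c['t']
    return o+r*((z-o[2])/r[:,2:])
def cloud(c):
    v,u=np.nonzero(c['d']>0)
    return np.c_[u,v],world(c,np.c_[u,v],c['d'][v,u])
def proj(c,X):
    return cv2.projectPoints(np.asarray(X,float),cv2.Rodrigues(c['R'])[0],c['t'],c['camera_matrix'],c['D'])[0].reshape(-1,2)
E
python3 - <<'E'
from h import *
T=load('top0');S=load('scene0')
a=cv2.resize(T['p'][130:250,170:410],(800,400),interpolation=cv2.INTER_CUBIC)
b=cv2.resize(S['p'][150:300,250:450],(800,600),interpolation=cv2.INTER_CUBIC)
cv2.imwrite('pics/ct.png',a);cv2.imwrite('pics/cs.png',b)
for c,n in((T,'top'),(S,'scene')):
    uv,X=cloud(c)
    hsv=cv2.cvtColor(c['p'],cv2.COLOR_BGR2HSV)[uv[:,1],uv[:,0]]
    # module blob: z 10-40mm
    m=(X[:,2]>.009)&(X[:,2]<.04)&(X[:,0]>.3)&(X[:,0]<.75)&(X[:,1]>-.25)&(X[:,1]<-.05)
    P=X[m];print(n,m.sum(),P.min(0) if m.any() else '',P.max(0) if m.any() else '',np.median(P[:,2]))
    if m.any(): print(cv2.minAreaRect((P[:,:2]*1000).astype(np.float32)))
    bench=X[(X[:,0]>.4)&(X[:,0]<.6)&(X[:,1]<-.2)&(X[:,1]>-.25)];print('bench z',np.median(bench[:,2]))
    m=(X[:,2]>.05)&(X[:,0]>.3)&(X[:,0]<.8)&(X[:,1]>0.05)&(X[:,1]<.35)
    print('tester',m.sum(),X[m].min(0),X[m].max(0))
E
```

```text
top 735 [ 0.50241894 -0.20346868  0.00916501] [ 0.69234376 -0.13164268  0.0286396 ] 0.020965797860652658
((595.6229248046875, -162.68341064453125), (60.778297424316406, 188.7058868408203), 82.82608032226562)
bench z 0.0010688995510638162
tester 3803 [0.48409281 0.0874714  0.05003934] [0.7071557  0.27475096 0.32932863]
scene 670 [ 0.355552   -0.2076848   0.00909062] [ 0.69444772 -0.13458145  0.02826277] 0.020354425540501153
((525.8077392578125, -161.07931518554688), (64.56643676757812, 336.06317138671875), 84.83401489257812)
bench z 0.0007293977196693553
tester 6331 [0.52308468 0.09778887 0.05015074] [0.71052345 0.27205213 0.32753476]
```

View pics/ct.png

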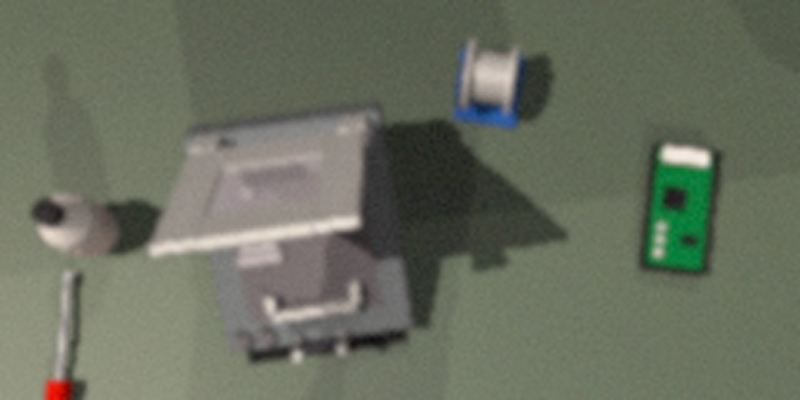

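View pics/cs.png

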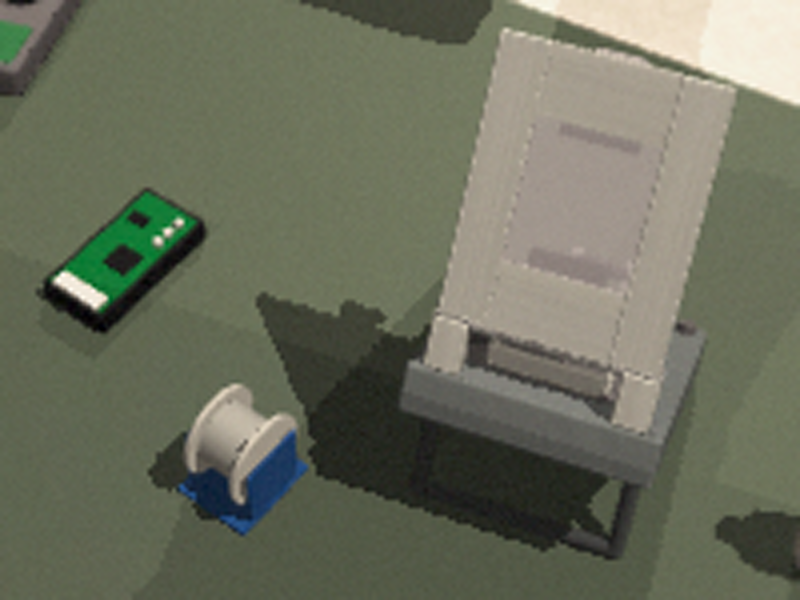

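```bash
cat > fit.py <<'E'
from h import *
from scipy.optimize import least_squares
T=load('top0');S=load('scene0')
def nestT(p):
    R=Rot.from_euler('z',p[2]).as_matrix()@Rot.from_euler('y',-30,degrees=True).as_matrix()
    return R,np.array([p[0],p[1],.084])
def lidpt(q,s,y,h):  # s from hinge, h out of under face (mm)
    return np.array([95-s*np.cos(q)+h*np.sin(q),y,36+s*np.sin(q)+h*np.cos(q)])/1e3
E
cat > run.py <<'E'
from fit import *
def cs(*l): return np.array(l)/4+[250,150]-.375
def ct(*l): return np.array(l)*.3+[170,130]-.35
ps=cs([503,30],[735,90],[410,362],[658,438]); pt=ct([155,243],[362,215],[235,345],[410,328],[382,105])
uvS,XS=cloud(S);uvT,XT=cloud(T)
def pts(p):
    R,t=nestT(p);q=p[3]
    w=lambda L:np.array(L)@R.T+t
    a=w([lidpt(q,188,-72,8),lidpt(q,188,72,8),[.105,-.085,0],[.105,.085,0]])
    b=w([lidpt(q,188,72,8),lidpt(q,188,-72,8),[-.105,.085,0],[-.105,-.085,0],[.105,-.085,0]])
    return a,b
def sel(X,p):
    R,t=nestT(p);L=(X-t)@R-np.array([95,0,36])/1e3;q=p[3]
    s=-L[:,0]*np.cos(q)+L[:,2]*np.sin(q);h=L[:,0]*np.sin(q)+L[:,2]*np.cos(q)-.008
    return s,L[:,1],h
def f(p,full=False):
    a,b=pts(p);r=np.r_[(proj(S,a)-ps).ravel(),(proj(T,b)-pt).ravel()]
    if full:return r
    h=[]
    for X,M in((XS,MS),(XT,MT)): h.append(sel(X[M],p)[2]*300/np.sqrt(M.sum())*3)
    return np.r_[r,*h]
p=np.array([.6,.18,0.,1.5]);MS=np.zeros(len(XS),bool);MT=np.zeros(len(XT),bool)
for i in range(4):
    p=least_squares(f,p,loss='soft_l1').x
    def mk(X):
        s,y,h=sel(X,p);return (s>.03)&(s<.18)&(abs(y)<.066)&(abs(h)<.015)&((s<.045)|(s>.165)|(abs(y)>.055))
    MS=mk(XS);MT=mk(XT);print(p,MS.sum(),MT.sum())
r=f(p,True);print(r.reshape(-1,2).round(1).tolist())
for X,M,n in((XS,MS,'S'),(XT,MT,'T')):
    print(n,np.median(sel(X[M],p)[2]))
    s,y,h=sel(X,p);k=(abs(h)<.006)&(s>-.03)&(s<.25)&(abs(y)<.1)
    print(' y range at mid',np.percentile(y[k&(s>.06)&(s<.15)],[1,99]),'s max',np.percentile(s[k&(abs(y)<.06)],99.5))
    # deck depth
    R,t=nestT(p);L=(X-t)@R
    for nm,k in(('sideR',(L[:,1]<-.074)&(L[:,1]>-.084)),('sideL',(L[:,1]>.074)&(L[:,1]<.084)),('front',(L[:,0]<-.07)&(L[:,0]>-.09)&(abs(L[:,1])<.05))):
        k=k&(abs(L[:,0])<.1)&(abs(L[:,2])<.012);print(' deck z',nm,k.sum(),np.median(L[k,2]) if k.any() else '')
    k=(abs(L[:,2])<.005)&(abs(L[:,1])<.12)&(abs(L[:,0])<.13)
    print(' deck extent',np.percentile(L[k],[.5,99.5],axis=0).round(4).tolist())
    k=(L[:,2]>.011)&(L[:,2]<.017)&(abs(L[:,0])<.075)&(abs(L[:,1])<.05);print(' guides',k.sum(),np.percentile(L[k],[2,98],axis=0).round(4).tolist() if k.any() else '')
# module
for c,X,uv,n in((T,XT,uvT,'T'),(S,XS,uvS,'S')):
    k=(X[:,2]>.01)&(X[:,2]<.03)&(X[:,0]>.5)&(X[:,0]<.75)&(X[:,1]>-.25)&(X[:,1]<-.05)
    lab=np.zeros((400,640),np.uint8);lab[uv[k,1],uv[k,0]]=1
    nn,cc,st,ce=cv2.connectedComponentsWithStats(lab)
    j=1+st[1:,4].argmax();kk=k&(cc[uv[:,1],uv[:,0]]==j)
    print('mod',n,kk.sum(),cv2.minAreaRect((X[kk,:2]*1000).astype(np.float32)),np.percentile(X[kk,2],[5,50,95]))
    hs=cv2.cvtColor(c['p'],cv2.COLOR_BGR2HSV)[uv[:,1],uv[:,0]]
    g=kk&(hs[:,0]>50)&(hs[:,0]<80)&(hs[:,1]>150);print(' green',g.sum(),cv2.minAreaRect((onz(c,uv[g],.02)[:,:2]*1000).astype(np.float32)))
    w=kk&(hs[:,1]<60)&(hs[:,2]>170)&(X[:,0]>.58);print(' white',w.sum(),onz(c,uv[w],.024).mean(0))
# bystanders heights >40 near
E
python3 run.py
```

```text
[0.59536758 0.17371949 0.13884845 1.52875324] 1078 389
[0.59389077 0.17352624 0.14344695 1.53108205] 1081 390
[0.59389237 0.17352689 0.14351966 1.53110338] 1081 390
[0.59389237 0.17352689 0.14351969 1.53110338] 1081 390
[[-0.6, -0.3], [0.4, 0.0], [-1.5, -0.1], [1.2, 1.1], [-0.6, 0.8], [0.3, 0.5], [-0.5, 2.6], [2.3, -0.1], [0.3, 1.3]]
S -0.0007369420123666589
 y range at mid [-0.07047746  0.07090884] s max 0.18805717815060558
 deck z sideR 14 -0.00037175447984337214
 deck z sideL 119 -0.00013465541937512758
 deck z front 0 
 deck extent [[-0.0983, -0.0826, -0.0049], [0.1073, 0.0851, 0.0048]]
 guides 69 [[0.0568, -0.0394, 0.0112], [0.0745, 0.0394, 0.0151]]
T -0.00046985437957032744
 y range at mid [-0.06713266  0.07382629] s max 0.1911353319654019
 deck z sideR 155 -3.6480678216344044e-05
 deck z sideL 102 0.0011478838050784604
 deck z front 123 0.0009017417866516388
 deck extent [[-0.1044, -0.08, -0.0044], [0.104, 0.0875, 0.0049]]
 guides 92 [[-0.0732, -0.0369, 0.0113], [-0.0494, 0.045, 0.0168]]
mod T 733 ((629.3578491210938, -166.9295196533203), (60.778297424316406, 120.70369720458984), 82.82608032226562) [0.0166635  0.02098301 0.02530614]
 green 411 ((621.7571411132812, -167.55029296875), (54.26180648803711, 95.62169647216797), 82.53440856933594)
 white 75 [ 0.66981394 -0.1715606   0.024     ]
mod S 661 ((631.6115112304688, -170.1868438720703), (63.331321716308594, 123.31962585449219), 83.6330337524414) [0.01370934 0.02042646 0.02464192]
 green 333 ((629.9854736328125, -167.94561767578125), (59.0698127746582, 109.47970581054688), 82.70413970947266)
 white 61 [ 0.66951361 -0.17263333  0.024     ]
```

Tester deck centre comes out at about (0.594, 0.174), yaw 0.143, lid 1.53 rad; module centre at (0.630, -0.168), yaw -0.125. Both cameras agree to a few mm. Next I plan the move above the module.

```bash
cat > plan.py <<'E'
from h import *
from rig import get_obs
def cur():
    o=get_obs();return o['tool_pos'],Rot.from_euler('xyz',o['orientation'])
def frame(yaw,tilt):  # tool pose over an object with given yaw; tilt=deck slope deg
    R=Rot.from_euler('z',yaw).as_matrix()@Rot.from_euler('y',-tilt,degrees=True).as_matrix()
    return R,Rot.from_matrix(np.c_[-R[:,1],-R[:,0],-R[:,2]])
def go(p,R):
    """total shift in present tool axes, and turn in tool axes (deg)"""
    p0,R0=cur();d=R0.inv().apply(p-p0);r=(R0.inv()*R).as_rotvec(degrees=True)
    print('pos',p0.round(4),'shift(tool now)',d.round(4),'after turn',R.inv().apply(p-p0).round(4),'turn',r.round(2))
E
python3 - <<'E'
from plan import *
go(np.array([.630,-.168,.2]),frame(-.125,0)[1])
E
```

```text
pos [ 0.1484 -0.6065  0.2217] shift(tool now) [-0.3115 -0.572   0.0224] after turn [-0.4951 -0.4232  0.0217] turn [ 0.    0.11 20.9 ]
```

{"name": "step_arm", "arguments": {"gripper": [100, 100, 100, 100, 100, 100, 100, 100, 100, 100, 100, 100], "translation": [[0, 0, 0], [0, 0, 0], [0, 0, 0], [-0.0225, -0.0192, 0.001], [-0.0225, -0.0192, 0.001], [-0.0225, -0.0192, 0.001], [-0.0225, -0.0192, 0.001], [-0.0225, -0.0192, 0.001], [-0.0225, -0.0192, 0.001], [-0.0225, -0.0192, 0.001], [-0.0225, -0.0192, 0.001], [-0.0225, -0.0192, 0.001]], "rot": [[0, 0, 7], [0, 0, 7], [0, 0, 6.9], [0, 0, 0], [0, 0, 0], [0, 0, 0], [0, 0, 0], [0, 0, 0], [0, 0, 0], [0, 0, 0], [0, 0, 0], [0, 0, 0]]}}

```text
time_s: 1.3
tool_pos: [0.3458, -0.4265, 0.2132]
orientation: [3.141, 0.001, -1.696]
ft_force: [-0.1, 0.1, -0.3]
width: 0.087
```

{"name": "step_arm", "arguments": {"gripper": [100, 100, 100, 100, 100, 100, 100, 100, 100, 100, 100, 100], "translation": [[-0.0245, -0.021, 0.001], [-0.0245, -0.021, 0.001], [-0.0245, -0.021, 0.001], [-0.0245, -0.021, 0.001], [-0.0245, -0.021, 0.001], [-0.0245, -0.021, 0.001], [-0.0245, -0.021, 0.001], [-0.0245, -0.021, 0.001], [-0.0245, -0.021, 0.001], [-0.0245, -0.021, 0.001], [-0.0245, -0.021, 0.001], [0, 0, 0]], "rot": [[0, 0, 0], [0, 0, 0], [0, 0, 0], [0, 0, 0], [0, 0, 0], [0, 0, 0], [0, 0, 0], [0, 0, 0], [0, 0, 0], [0, 0, 0], [0, 0, 0], [0, 0, 0]]}}

```text
time_s: 2.5
tool_pos: [0.6102, -0.186, 0.2019]
orientation: [-3.141, 0.001, -1.692]
ft_force: [-0.8, 0.3, -0.3]
width: 0.087
```

```bash
cat > shot.py <<'E'
import sys
from plan import *
from rig import *
c=camera_params('wrist');p,d=snapshot('wrist');n=sys.argv[1]
np.savez(f'pics/{n}.npz',p=p,d=d,**c);cv2.imwrite(f'pics/{n}.png',p)
E
cat > mod.py <<'E'
import sys
from h import *
c=load(sys.argv[1]);uv,X=cloud(c)
k=(X[:,2]>.012)&(X[:,2]<.03)&(abs(X[:,0]-.63)<.1)&(abs(X[:,1]+.168)<.07)
lab=np.zeros((400,640),np.uint8);lab[uv[k,1],uv[k,0]]=1
n,cc,st,ce=cv2.connectedComponentsWithStats(lab);j=1+st[1:,4].argmax();kk=k&(cc[uv[:,1],uv[:,0]]==j)
print(kk.sum(),cv2.minAreaRect((X[kk,:2]*1000).astype(np.float32)),np.percentile(X[kk,2],[5,50,95]))
E
python3 shot.py w1; python3 mod.py w1
python3 - <<'E'
from plan import *
go(np.array([.630,-.168,.1]),frame(-.125,0)[1])
E
```

```text
4839 ((632.83642578125, -171.10289001464844), (59.97194290161133, 118.2085189819336), 82.85426330566406) [0.0180153  0.0196473  0.02277506]
pos [ 0.6086 -0.1875  0.2018] shift(tool now) [-0.0219 -0.019   0.1018] after turn [-0.022  -0.0188  0.1018] turn [0.06 0.01 0.19]
```

View pics/w1.png

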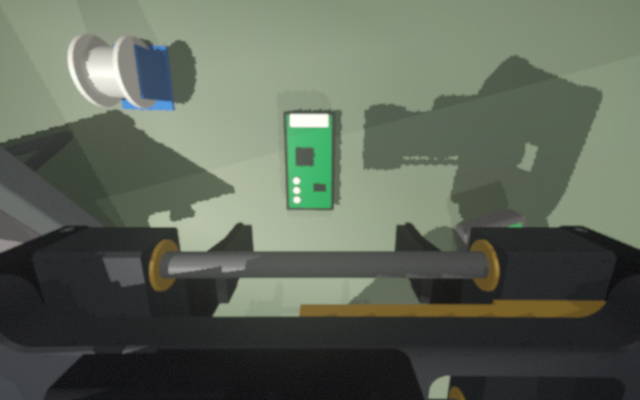

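Wrist view: module at (285–333, 110–210), plug end at top, clear of everything; it measures (0.633, -0.171). Fingers straddle it once shifted. Descend and grip.

{"name": "step_arm", "arguments": {"gripper": [100, 100, 100, 100, 100, 100, 100, 100, 100, 100, 100, 100], "translation": [[-0.0101, -0.0105, 0.014], [-0.0101, -0.0105, 0.02], [0, 0, 0.025], [0, 0, 0.025], [0, 0, 0.025], [0, 0, 0.025], [0, 0, 0.02], [0, 0, 0.016], [0, 0, 0.012], [0, 0, 0.008], [0, 0, 0.006], [0, 0, 0]], "rot": [[0, 0, 0], [0, 0, 0], [0, 0, 0], [0, 0, 0], [0, 0, 0], [0, 0, 0], [0, 0, 0], [0, 0, 0], [0, 0, 0], [0, 0, 0], [0, 0, 0], [0, 0, 0]]}}

```text
time_s: 3.75
tool_pos: [0.6311, -0.1716, 0.0061]
orientation: [3.141, 0.0, -1.696]
ft_force: [-0.2, 0.8, 0.1]
width: 0.087
```

{"name": "step_arm", "arguments": {"gripper": [60, 60, 60, 60, 60, 60, 60, 60, 60, 60], "translation": [[0, 0, 0], [0, 0, 0], [0, 0, 0], [0, 0, 0], [0, 0, 0], [0, 0, 0], [0, 0, 0], [0, 0, 0], [0, 0, 0], [0, 0, 0]], "rot": [[0, 0, 0], [0, 0, 0], [0, 0, 0], [0, 0, 0], [0, 0, 0], [0, 0, 0], [0, 0, 0], [0, 0, 0], [0, 0, 0], [0, 0, 0]], "squeeze": 25}}

```text
time_s: 4.75
tool_pos: [0.6316, -0.1716, 0.007]
orientation: [-3.141, 0.0, -1.696]
ft_force: [-0.4, 1.2, 5.4]
width: 0.0597
```

Run:
```python
from plan import *
c=load('w1');cc=-c['R'].T@c['t']
p0=np.array([ 0.6086,-0.1875,0.2018]);R=frame(-.125,0)[1]
print('cam in tool',R.inv().apply(cc-p0),'axis',R.inv().apply(c['R'][2]))
Rn,Rt=frame(.1435,30)
t=np.array([.594,.1735,.084])
for h in (.0065,.15):
    go(t+Rn@np.array([0,0,h]),Rt)
go(np.array([.5,-.02,.28]),Rt)
# lid point free edge
from fit import lidpt
print('free edge',t+Rn@lidpt(1.53,188,0,0),'pre',t+Rn@np.array([0,0,.15]))
```

```text
cam in tool [-0.00122452 -0.07542116 -0.16095755] axis [-2.27216280e-04  2.63336797e-01  9.64703934e-01]
pos [ 0.6316 -0.1716  0.007 ] shift(tool now) [-0.3369  0.0834 -0.0826] after turn [-0.3469 -0.049  -0.0671] turn [ 29.78  -4.03 -15.03]
pos [ 0.6316 -0.1716  0.007 ] shift(tool now) [-0.3179  0.1525 -0.207 ] after turn [-0.3469 -0.049  -0.2106] turn [ 29.78  -4.03 -15.03]
pos [ 0.6316 -0.1716  0.007 ] shift(tool now) [-0.134   0.1493 -0.2731] after turn [-0.1689 -0.0425 -0.2907] turn [ 29.78  -4.03 -15.03]
free edge [0.55808331 0.16831028 0.32152043] pre [0.51977089 0.1627744  0.21390381]
```

The wrist camera sits 75 mm to the uphill side, which would put it close to the lid, so I'll regrasp turned 180°. That keeps the camera downhill, and joint 6 stays in range.

{"name": "step_arm", "arguments": {"gripper": [100, 100, 100, 100, 100, 100, 100, 100, 100, 100, 100, 100], "translation": [[0, 0, 0], [0, 0, 0], [0, 0, 0], [0, 0, 0], [0, 0, -0.01], [0, 0, -0.02], [0, 0, -0.03], [0, 0, -0.03], [0, 0, 0], [0, 0, 0], [0, 0, 0], [0, 0, 0]], "rot": [[0, 0, 0], [0, 0, 0], [0, 0, 0], [0, 0, 0], [0, 0, 0], [0, 0, 0], [0, 0, 0], [0, 0, 0], [0, 0, -7.5], [0, 0, -7.5], [0, 0, -7.5], [0, 0, -7.5]]}}

```text
time_s: 5.95
tool_pos: [0.6314, -0.1718, 0.0975]
orientation: [-3.141, -0.001, -1.167]
ft_force: [0.2, 0.4, -0.2]
width: 0.0869
```

{"name": "step_arm", "arguments": {"gripper": [100, 100, 100, 100, 100, 100, 100, 100, 100, 100], "translation": [[0, 0, 0], [0, 0, 0], [0, 0, 0], [0, 0, 0], [0, 0, 0], [0, 0, 0], [0, 0, 0], [0, 0, 0], [0, 0, 0], [0, 0, 0]], "rot": [[0, 0, -7.5], [0, 0, -7.5], [0, 0, -7.5], [0, 0, -7.5], [0, 0, -7.5], [0, 0, -7.5], [0, 0, -7.5], [0, 0, -7.5], [0, 0, -7.5], [0, 0, -7.5]]}}

```text
time_s: 6.95
tool_pos: [0.6314, -0.1718, 0.0973]
orientation: [3.141, -0.001, 0.142]
ft_force: [-0.2, 0.1, -0.4]
width: 0.0872
```

{"name": "step_arm", "arguments": {"gripper": [100, 100, 100, 100, 100, 100, 100, 100, 100, 100, 100, 100], "translation": [[0, 0, 0], [0, 0, 0], [0, 0, 0], [0, 0, 0], [0, 0, 0], [0, 0, 0], [0, 0, 0], [0, 0, 0], [0, 0, 0], [0, 0, 0], [0, 0, 0], [0, 0, 0]], "rot": [[0, 0, -7.5], [0, 0, -7.5], [0, 0, -7.5], [0, 0, -7.5], [0, 0, -7.5], [0, 0, -7.5], [0, 0, -7.5], [0, 0, -7.5], [0, 0, -7.5], [0, 0, -7.5], [0, 0, 0], [0, 0, 0]]}}

```text
time_s: 8.15
tool_pos: [0.6314, -0.1717, 0.097]
orientation: [3.141, 0.0, 1.443]
ft_force: [-0.9, -0.1, -0.3]
width: 0.0867
```

```bash
sed -i 's/Rot.from_matrix(np.c_\[-R\[:,1\],-R\[:,0\],-R\[:,2\]\])/Rot.from_matrix(np.c_[R[:,1],R[:,0],-R[:,2]])/' plan.py
python3 shot.py w2; python3 mod.py w2
python3 - <<'E'
from plan import *
from rig import snapshot,camera_params
p,d=snapshot('top');np.savez('pics/top2.npz',p=p,d=d,**camera_params('top'))
go(np.array([.632,-.170,.0065]),frame(-.125,0)[1]);print(get_obs()['joints'])
E
python3 mod.py top2
```

```text
8184 ((626.0148315429688, -171.56216430664062), (59.998905181884766, 105.81301879882812), 82.83555603027344) [0.01812339 0.01953113 0.02176444]
pos [ 0.6313 -0.1717  0.0968] shift(tool now) [0.0018 0.0004 0.0903] after turn [0.0018 0.0004 0.0903] turn [ 0.02  0.   -0.11]
[-4.36006351e-01  7.16108791e-01  1.45516824e+00  4.60492023e-05
  9.70038796e-01 -1.87998115e+00]
9 ((681.7918090820312, -148.9803009033203), (3.4200732707977295, 20.633670806884766), 79.38357543945312) [0.01776626 0.02052344 0.02320793]
```

{"name": "step_arm", "arguments": {"gripper": [100, 100, 100, 100, 100, 100, 100, 60, 60, 60, 60, 60], "translation": [[0, 0, 0.02], [0, 0, 0.025], [0, 0, 0.02], [0, 0, 0.013], [0, 0, 0.008], [0, 0, 0.0045], [0, 0, 0], [0, 0, 0], [0, 0, 0], [0, 0, 0], [0, 0, 0], [0, 0, 0]], "rot": [[0, 0, 0], [0, 0, 0], [0, 0, 0], [0, 0, 0], [0, 0, 0], [0, 0, 0], [0, 0, 0], [0, 0, 0], [0, 0, 0], [0, 0, 0], [0, 0, 0], [0, 0, 0]]}}

```text
time_s: 9.45
tool_pos: [0.6315, -0.1717, 0.0065]
orientation: [3.141, 0.0, 1.446]
ft_force: [0.2, 1.0, 2.2]
width: 0.0602
```

{"name": "step_arm", "arguments": {"gripper": [60, 60, 60, 60, 60, 60, 60, 60, 60, 60, 60, 60], "translation": [[0, 0, 0], [0, 0, 0], [0, 0, 0], [0, 0, -0.01], [0, 0, -0.02], [0, 0, -0.035], [0, 0, -0.04], [0, 0, -0.04], [0, 0, -0.04], [0, 0, -0.035], [0, 0, -0.02], [0, 0, 0]], "rot": [[0, 0, 0], [0, 0, 0], [0, 0, 0], [0, 0, 0], [0, 0, 0], [0, 0, 0], [0, 0, 0], [0, 0, 0], [0, 0, 0], [0, 0, 0], [0, 0, 0], [0, 0, 0]]}}

```text
time_s: 10.65
tool_pos: [0.633, -0.1724, 0.2501]
orientation: [3.134, 0.002, 1.446]
ft_force: [0.6, 0.7, -1.9]
width: 0.0598
```

Run:
```python
from plan import *
Rn,Rt=frame(.1435,30);t=np.array([.594,.1735,.084])
go(np.array([.50,-.05,.26]),Rt)
go(t+Rn@np.array([0,0,.15]),Rt)
print(get_obs())
```

```text
pos [ 0.633  -0.1724  0.2501] shift(tool now) [ 0.1049 -0.1472 -0.0113] after turn [ 0.1402 -0.0939 -0.0657] turn [-29.42   4.21 -14.97]
pos [ 0.633  -0.1724  0.2501] shift(tool now) [ 0.3186 -0.1544  0.0342] after turn [ 0.3479 -0.0736 -0.0008] turn [-29.42   4.21 -14.97]
{'time_s': 10.65, 'joints': array([-4.35896900e-01,  5.40477627e-01,  1.32480754e+00, -6.81517582e-05,
        1.26858707e+00, -1.88183507e+00]), 'qvel': array([-0.00273449,  0.05438238,  0.06786967, -0.00053104, -0.03224186,
        0.00124167]), 'joint_efforts': array([ 8.20990093e-02, -4.71233153e+01, -1.92484546e+01, -6.17878698e-02,
        3.33951423e-01,  2.30272337e-03]), 'tool_pos': array([ 0.6330241 , -0.17242032,  0.25005608]), 'orientation': array([3.13426264e+00, 2.42488234e-03, 1.44594932e+00]), 'ft_force': array([ 0.57365287,  0.68681271, -1.87232668]), 'torque': array([ 0.08163475, -0.19097658,  0.00808758]), 'width': 0.059770879464145665}
```

{"name": "step_arm", "arguments": {"gripper": [60, 60, 60, 60, 60, 60, 60, 60, 60, 60, 60, 60], "translation": [[0, 0, 0], [0, 0, 0], [0, 0, 0], [0, 0, 0], [0, 0, 0], [0, -0.02, 0], [0, -0.03, 0], [0.01, -0.0236, 0], [0.025, 0, 0], [0.03, 0, 0], [0.03, 0, 0], [0.03, 0, 0]], "rot": [[-5.88, 0.84, -2.99], [-5.88, 0.84, -2.99], [-5.88, 0.84, -2.99], [-5.88, 0.84, -2.99], [-5.88, 0.84, -2.99], [0, 0, 0], [0, 0, 0], [0, 0, 0], [0, 0, 0], [0, 0, 0], [0, 0, 0], [0, 0, 0]]}}

```text
time_s: 11.85
tool_pos: [0.5511, -0.0535, 0.2117]
orientation: [2.644, -0.008, 1.707]
ft_force: [0.0, 1.0, -2.2]
width: 0.0599
```

{"name": "step_arm", "arguments": {"gripper": [60, 60, 60, 60, 60, 60, 60, 60, 60, 60, 60], "translation": [[0.03, 0, 0], [0.03, 0, 0], [0.03, 0, 0], [0.03, 0, 0], [0.03, 0, 0], [0.03, 0, 0], [0.025, 0, 0], [0.013, 0, 0], [0.005, 0, 0], [0, 0, 0], [0, 0, 0]], "rot": [[0, 0, 0], [0, 0, 0], [0, 0, 0], [0, 0, 0], [0, 0, 0], [0, 0, 0], [0, 0, 0], [0, 0, 0], [0, 0, 0], [0, 0, 0], [0, 0, 0]]}}

```text
time_s: 12.95
tool_pos: [0.5216, 0.1659, 0.2137]
orientation: [2.643, -0.006, 1.708]
ft_force: [0.4, 0.3, -1.5]
width: 0.0595
```

```bash
python3 shot.py w3
python3 - <<'E'
from plan import *
from rig import *
Rn,Rt=frame(.1435,30);t=np.array([.594,.1735,.084])
go(t+Rn@np.array([0,0,.15]),Rt);print(get_obs()['joints'])
for n in('top','scene'):
    p,d=snapshot(n);np.savez(f'pics/{n}3.npz',p=p,d=d,**camera_params(n));cv2.imwrite(f'pics/{n}3.png',p)
for n in('w3','top3','scene3'):
    c=load(n);uv,X=cloud(c);L=(X-t)@Rn
    def show(nm,k): print(n,nm,k.sum(),np.percentile(L[k],[1,50,99],axis=0).round(4).tolist() if k.any() else '')
    show('deck',(abs(L[:,2])<.006)&(abs(L[:,1])<.1)&(abs(L[:,0])<.12))
    show('lowguides',(L[:,2]>.010)&(L[:,2]<.018)&(L[:,0]>-.08)&(L[:,0]<-.045)&(abs(L[:,1])<.06))
    show('highguides',(L[:,2]>.010)&(L[:,2]<.018)&(L[:,0]<.08)&(L[:,0]>.045)&(abs(L[:,1])<.06))
    show('module',(L[:,2]>.135)&(L[:,2]<.175)&(abs(L[:,0])<.08)&(abs(L[:,1])<.033))
    show('catch',(L[:,2]>.024)&(L[:,2]<.045)&(L[:,0]<-.08)&(L[:,0]>-.12)&(abs(L[:,1])<.05))
p=load('w3')['p'];s=load('top3')['p'][150:250,190:350]
cv2.imwrite('pics/m3.png',np.vstack([p,cv2.resize(s,(320,200),interpolation=3).repeat(1,1) if 0 else cv2.copyMakeBorder(cv2.resize(s,(320,200),interpolation=3),0,0,0,320,0)]))
E
```

```text
pos [0.522  0.1657 0.214 ] shift(tool now) [-0.0026 -0.0024 -0.0012] after turn [-0.0025 -0.0024 -0.0012] turn [-1.38 -0.1  -0.55]
[ 0.08655681  0.31313646  2.01222526  0.09317757  0.3188192  -1.69981017]
w3 deck 10365 [[-0.1032, -0.0833, -0.0044], [-0.0651, -0.0044, -0.0017], [0.045, 0.0832, 0.0046]]
w3 lowguides 787 [[-0.0717, -0.0416, 0.0102], [-0.0667, 0.0001, 0.0121], [-0.0531, 0.0408, 0.0138]]
w3 highguides 0 
w3 module 15391 [[-0.0577, -0.0293, 0.1523], [-0.0226, 0.0016, 0.1616], [0.0373, 0.0315, 0.1674]]
w3 catch 706 [[-0.1037, -0.0233, 0.0247], [-0.0961, -0.0004, 0.0298], [-0.0898, 0.0234, 0.0335]]
top3 deck 1105 [[-0.0872, -0.08, -0.0047], [-0.0071, -0.043, 0.0006], [0.1036, 0.0877, 0.0053]]
top3 lowguides 4 [[-0.0601, -0.0376, 0.0132], [-0.0538, -0.0366, 0.015], [-0.0491, -0.0303, 0.0156]]
top3 highguides 0 
top3 module 447 [[-0.0097, -0.0249, 0.1488], [0.0266, -0.0014, 0.1632], [0.061, 0.0322, 0.1675]]
top3 catch 0 
scene3 deck 758 [[-0.0932, -0.0813, -0.0058], [0.0787, 0.0201, -0.0001], [0.1068, 0.0849, 0.0057]]
scene3 lowguides 0 
scene3 highguides 85 [[0.0565, -0.0401, 0.0102], [0.0696, 0.0018, 0.0133], [0.074, 0.0407, 0.0158]]
scene3 module 0 
scene3 catch 0
```

View pics/m3.png

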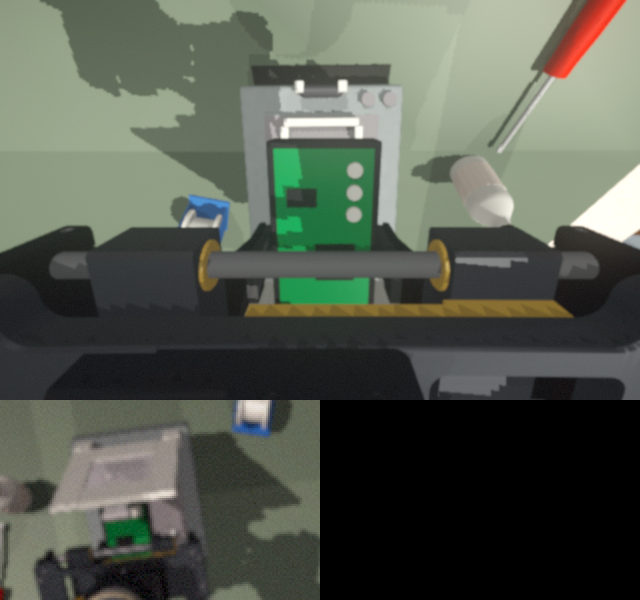

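Wrist view: the module (268–380, 140–300) is held over the cradle, its end rail and bright handle at (280–362, 118–135), the catch at (295–348, 85); the lid is clear. The nest fit agrees to about 1 mm. Correcting the turn, then going down in stages.

{"name": "step_arm", "arguments": {"gripper": [60, 60, 60, 60, 60, 60, 60, 60, 60, 60], "translation": [[0, 0, 0], [-0.0025, -0.0009, 0], [0, 0, 0.01], [0, 0, 0.02], [0, 0, 0.025], [0, 0, 0.025], [0, 0, 0.02], [0, 0, 0.012], [0, 0, 0.0068], [0, 0, 0]], "rot": [[-1.38, -0.1, -0.55], [0, 0, 0], [0, 0, 0], [0, 0, 0], [0, 0, 0], [0, 0, 0], [0, 0, 0], [0, 0, 0], [0, 0, 0], [0, 0, 0]]}}

```text
time_s: 14.1
tool_pos: [0.5821, 0.1716, 0.1102]
orientation: [2.617, -0.0, 1.713]
ft_force: [0.5, -0.2, -1.5]
width: 0.0601
```

```bash
python3 shot.py w4
python3 - <<'E'
from plan import *
Rn,Rt=frame(.1435,30);t=np.array([.594,.1735,.084])
go(t+Rn@np.array([.0015,0,.03]),Rt);print(get_obs()['ft_force'])
c=load('w4');uv,X=cloud(c);L=(X-t)@Rn
def show(nm,k): print(nm,k.sum(),np.percentile(L[k],[1,50,99],axis=0).round(4).tolist() if k.any() else '')
show('deck',(abs(L[:,2])<.006)&(abs(L[:,1])<.1)&(abs(L[:,0])<.12))
show('lowguides',(L[:,2]>.010)&(L[:,2]<.018)&(L[:,0]>-.08)&(L[:,0]<-.045)&(abs(L[:,1])<.06))
show('rail',(L[:,2]>.010)&(L[:,2]<.018)&(L[:,0]>-.08)&(L[:,0]<-.055)&(abs(L[:,1])<.03))
show('module',(L[:,2]>.035)&(L[:,2]<.05)&(abs(L[:,0])<.08)&(abs(L[:,1])<.035))
E
```

```text
pos [0.5818 0.1717 0.1108] shift(tool now) [ 0.0001 -0.0012 -0.0006] after turn [ 0.0001 -0.0012 -0.0006] turn [ 0.06  0.01 -0.02]
[ 0.22485655 -0.1703266  -1.78252954]
deck 30827 [[-0.1036, -0.0822, -0.0036], [-0.0623, 0.0023, -0.0016], [0.0241, 0.0824, 0.0045]]
lowguides 2355 [[-0.0714, -0.0412, 0.0106], [-0.0663, 0.0003, 0.0121], [-0.049, 0.0411, 0.0136]]
rail 1369 [[-0.0714, -0.0294, 0.0106], [-0.068, -0.0009, 0.0121], [-0.0639, 0.0294, 0.0137]]
module 15120 [[-0.0568, -0.031, 0.0386], [-0.0219, -0.001, 0.041], [0.0376, 0.0287, 0.0449]]
```

View pics/w4.png

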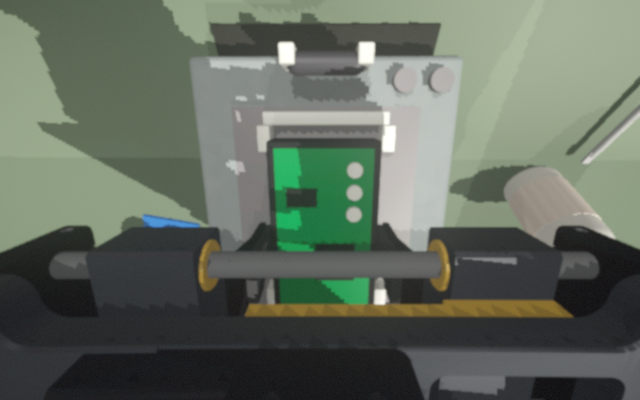

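Module (268–378, 140–300) is just uphill-centred between the corner guides (258–396, 118–150). I shift 2.5 mm downhill and lower it gently.

{"name": "step_arm", "arguments": {"gripper": [60, 60, 60, 60, 60, 60], "translation": [[0.001, -0.0025, 0], [0, 0, 0.006], [0, 0, 0.006], [0, 0, 0.005], [0, 0, 0.0025], [0, 0, 0]], "rot": [[0, 0, 0], [0, 0, 0], [0, 0, 0], [0, 0, 0], [0, 0, 0], [0, 0, 0]]}}

```text
time_s: 14.75
tool_pos: [0.5891, 0.1739, 0.0939]
orientation: [2.615, 0.0, 1.714]
ft_force: [-0.7, 0.1, -2.2]
width: 0.0601
```

{"name": "step_arm", "arguments": {"gripper": [60, 60, 60, 60], "translation": [[0, 0, 0.001], [0, 0, 0.001], [0, 0, 0.001], [0, 0, 0]], "rot": [[0, 0, 0], [0, 0, 0], [0, 0, 0], [0, 0, 0]]}}

```text
time_s: 15.15
tool_pos: [0.5904, 0.1742, 0.0914]
orientation: [2.615, 0.0, 1.715]
ft_force: [-0.0, 0.4, -1.7]
width: 0.0595
```

```bash
cat > chk.py <<'E'
import sys
from plan import *
Rn,Rt=frame(.1435,30);t=np.array([.594,.1735,.084])
o=get_obs();print('tcp in nest',((o['tool_pos']-t)@Rn).round(4),'F nest',(o['ft_force']@Rn).round(2),o['width'],o['time_s'])
c=load(sys.argv[1]);uv,X=cloud(c);L=(X-t)@Rn
def show(nm,k): print(nm,k.sum(),np.percentile(L[k],[1,50,99],axis=0).round(4).tolist() if k.any() else '')
show('deck',(abs(L[:,2])<.006)&(abs(L[:,1])<.1)&(abs(L[:,0])<.12))
show('rail',(L[:,2]>.010)&(L[:,2]<.016)&(L[:,0]>-.08)&(L[:,0]<-.055)&(abs(L[:,1])<.03))
k=(L[:,2]>.0165)&(L[:,2]<.03)&(abs(L[:,0])<.07)&(abs(L[:,1])<.035);show('module',k)
if k.sum()>50:
    A=np.c_[L[k,:2],np.ones(k.sum())];print('slope x,y,z0',np.linalg.lstsq(A,L[k,2],rcond=None)[0])
E
python3 shot.py w5; python3 chk.py w5
```

```text
tcp in nest [0.0007 0.0012 0.0081] F nest [-0.58 -1.33 -2.27] 0.05996213591960999 15.2
deck 36543 [[-0.1036, -0.0821, -0.0036], [-0.0655, 0.0009, -0.0015], [0.0426, 0.0824, 0.0046]]
rail 1795 [[-0.0715, -0.0294, 0.0104], [-0.0679, -0.0001, 0.0121], [-0.059, 0.0294, 0.0137]]
module 15140 [[-0.0587, -0.0297, 0.0181], [-0.0238, -0.0001, 0.0204], [0.0358, 0.03, 0.0245]]
slope x,y,z0 [0.00477985 0.00323089 0.02066857]
```

{"name": "step_arm", "arguments": {"gripper": [60, 60, 60, 60], "translation": [[0, 0, 0.0007], [0, 0, 0.0007], [0, 0, 0.0006], [0, 0, 0]], "rot": [[0, 0, 0], [0, 0, 0], [0, 0, 0], [0, 0, 0]]}}

```text
time_s: 15.6
tool_pos: [0.5911, 0.1743, 0.09]
orientation: [2.615, 0.0, 1.715]
ft_force: [-3.0, -2.0, 5.1]
width: 0.0596
```

{"name": "step_arm", "arguments": {"gripper": [60, 60, 60], "translation": [[0, 0, 0.0005], [0, 0, 0.0005], [0, 0, 0]], "rot": [[0, 0, 0], [0, 0, 0], [0, 0, 0]]}}

```text
time_s: 15.9
tool_pos: [0.5911, 0.1744, 0.09]
orientation: [2.614, 0.0, 1.715]
ft_force: [-7.1, -2.9, 12.2]
width: 0.0596
```

Contact at about 12 N. Release and retreat square to the deck.

{"name": "step_arm", "arguments": {"gripper": [60, 100, 100, 100, 100, 100, 100, 100, 100, 100], "translation": [[0, 0, -0.0007], [0, 0, 0], [0, 0, 0], [0, 0, 0], [0, 0, 0], [0, 0, -0.01], [0, 0, -0.02], [0, 0, -0.03], [0, 0, -0.03], [0, 0, 0]], "rot": [[0, 0, 0], [0, 0, 0], [0, 0, 0], [0, 0, 0], [0, 0, 0], [0, 0, 0], [0, 0, 0], [0, 0, 0], [0, 0, 0], [0, 0, 0]]}}

```text
time_s: 16.9
tool_pos: [0.5543, 0.1703, 0.1562]
orientation: [2.612, -0.003, 1.718]
ft_force: [0.2, 0.6, 0.1]
width: 0.087
```

```bash
python3 shot.py w6; python3 chk.py w6
```

```text
tcp in nest [0.0017 0.0024 0.0812] F nest [ 0.25 -0.32 -0.12] 0.08682218546504789 16.95
deck 25748 [[-0.1036, -0.0824, -0.0039], [-0.0379, 0.0005, -0.0015], [0.1005, 0.0825, 0.0045]]
rail 771 [[-0.0714, -0.0297, 0.0106], [-0.0677, -0.0003, 0.0121], [-0.0645, 0.0292, 0.0138]]
module 8790 [[-0.0581, -0.029, 0.0171], [-0.0134, 0.0005, 0.019], [0.0399, 0.0293, 0.0221]]
slope x,y,z0 [0.00273221 0.00676709 0.01915204]
```

View pics/w6.png

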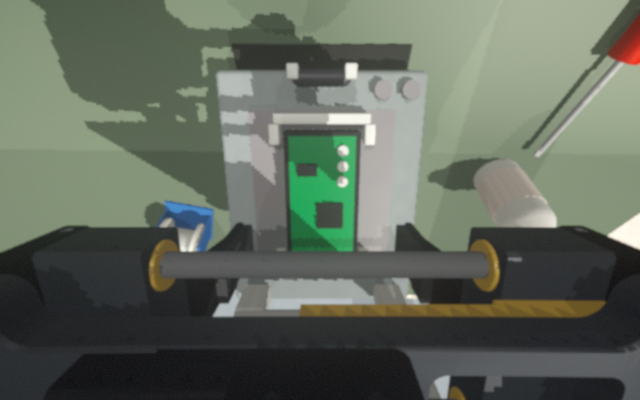

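The module is seated flat and centred: plug end uphill, top 20.5 mm above the measured deck, downhill end at about -58.5 mm, lid open. Now I plan the lid closing: fingers shut, tool vertical, around the side and behind the lid, then an arc about the hinge.

```bash
cat > lid.py <<'E'
from plan import *
t=np.array([.594,.1735,.084]);Rn,_=frame(.1435,30);Rh,Rv=frame(.1435,0)
H=t+Rn@np.array([.095,0,.036]);a30=np.radians(30)
def tcp(q,s=.160,gap=0.):
    a=q-a30;d=-np.cos(a)*Rh[:,0]+np.sin(a)*Rh[:,2];n=np.sin(a)*Rh[:,0]+np.cos(a)*Rh[:,2]
    return H+s*d+n*(.008+.0095*abs(np.sin(a))+gap)
def lidq(n):
    c=load(n);uv,X=cloud(c);L=(X-H)@Rn
    k=(abs(L[:,1])<.068)&(np.hypot(L[:,0],L[:,2])<.185)&(np.hypot(L[:,0],L[:,2])>.1)&(L[:,2]>-.02)
    return np.arctan2(L[k,2],-L[k,0])
E
python3 - <<'E'
from lid import *
print(get_obs()['joints'])
W=[t+Rn@np.array([0,0,.15]),t+Rn@np.array([0,-.24,.15])]
p0,R0=cur()
for p in W: go(p,R0)
go(W[1],Rv)
A=W[1];B=tcp(1.53,gap=.03)
C=B+[0,0,.12]
print('A',A,'C',C,'B',B,'A->C in Rv',Rv.inv().apply(C-A))
prev=B
for q in [1.53,1.4,1.2,1.0,.8,.6,.45,.3,.2,.1,.05,0,-.02]:
    p=tcp(q);print(q,p.round(4),Rv.inv().apply(p-prev).round(4));prev=p
E
```

```text
[ 0.08808825  0.4682949   2.01766317  0.2491224   0.13091172 -1.86691486]
pos [0.5549 0.1703 0.1552] shift(tool now) [-0.0021 -0.0013 -0.0688] after turn [-0.0021 -0.0013 -0.0688] turn [0. 0. 0.]
pos [0.5549 0.1703 0.1552] shift(tool now) [-0.2421 -0.0016 -0.0698] after turn [-0.2421 -0.0016 -0.0698] turn [0. 0. 0.]
pos [0.5549 0.1703 0.1552] shift(tool now) [-0.2421 -0.0016 -0.0698] after turn [-0.2424 -0.0359 -0.0587] turn [30.34 -0.22  0.13]
A [ 0.55409281 -0.07475877  0.21390381] C [0.61139548 0.17601353 0.44248277] B [0.61139548 0.17601353 0.32248277] A->C in Rv [ 0.24        0.09257614 -0.22857896]
1.53 [0.5863 0.1724 0.3064] [ 0.     -0.0253  0.016 ]
1.4 [0.5679 0.1697 0.2954] [ 0.     -0.0186  0.011 ]
1.2 [0.5428 0.1661 0.2737] [-0.     -0.0254  0.0217]
1.0 [0.5225 0.1632 0.247 ] [ 0.     -0.0205  0.0267]
0.8 [0.5081 0.1611 0.2165] [-0.     -0.0145  0.0305]
0.6 [0.5004 0.16   0.1836] [ 0.     -0.0078  0.0329]
0.45 [0.4991 0.1598 0.1596] [-0.     -0.0013  0.024 ]
0.3 [0.501  0.1601 0.1371] [-0.      0.0019  0.0225]
0.2 [0.504  0.1605 0.1222] [0.     0.0031 0.0148]
0.1 [0.5084 0.1611 0.1078] [0.     0.0044 0.0145]
0.05 [0.5111 0.1615 0.1007] [0.     0.0027 0.0071]
0 [0.5142 0.162  0.0937] [-0.      0.0031  0.007 ]
-0.02 [0.5155 0.1622 0.091 ] [0.     0.0013 0.0027]
```

{"name": "step_arm", "arguments": {"gripper": [100, 100, 100, 100, 100, 100, 100, 100, 100, 100, 100, 100], "translation": [[0, 0, -0.018], [0, 0, -0.025], [0, 0, -0.018], [0, 0, -0.008], [-0.012, 0, 0], [-0.02, 0, 0], [-0.03, 0, 0], [-0.03, 0, 0], [-0.03, 0, 0], [-0.03, 0, 0], [-0.03, 0, 0], [-0.03, 0, 0]], "rot": [[0, 0, 0], [0, 0, 0], [0, 0, 0], [0, 0, 0], [0, 0, 0], [0, 0, 0], [0, 0, 0], [0, 0, 0], [0, 0, 0], [0, 0, 0], [0, 0, 0], [0, 0, 0]]}}

```text
time_s: 18.15
tool_pos: [0.5519, -0.0464, 0.2118]
orientation: [2.615, -0.004, 1.716]
ft_force: [-0.1, -0.2, 0.1]
width: 0.087
```

{"name": "step_arm", "arguments": {"gripper": [0, 0, 0, 0, 0, 0, 0, 0, 0, 0, 0, 0], "translation": [[-0.03, 0, 0], [0, 0, 0], [0, 0, 0], [0, 0, 0], [0, 0, 0], [0, 0, 0], [0, 0, -0.02], [0, 0, -0.03], [0, 0, -0.03], [0, 0, -0.03], [0, 0, -0.02], [0, 0, 0]], "rot": [[0, 0, 0], [6.07, 0, 0], [6.07, 0, 0], [6.07, 0, 0], [6.07, 0, 0], [6.07, 0, 0], [0, 0, 0], [0, 0, 0], [0, 0, 0], [0, 0, 0], [0, 0, 0], [0, 0, 0]]}}

```text
time_s: 19.35
tool_pos: [0.5556, -0.0748, 0.3445]
orientation: [3.111, -0.006, 1.722]
ft_force: [0.3, -0.1, 1.4]
width: 0.0029
```

Run:
```python
from lid import *
from rig import *
go(tcp(1.53,gap=.03)+[0,0,.12],Rv);o=get_obs();print(o['joints'],o['width'])
for n in('top','scene'):
    p,d=snapshot(n);np.savez(f'pics/{n}7.npz',p=p,d=d,**camera_params(n));cv2.imwrite(f'pics/{n}7.png',p)
    q=lidq(f'{n}7');print(n,len(q),np.median(q))
```

```text
pos [ 0.5556 -0.0748  0.3445] shift(tool now) [ 0.2402  0.0958 -0.0936] after turn [ 0.2403  0.0911 -0.0979] turn [ 1.75 -0.35  0.42]
[-0.34430973  0.30621283  1.45175844  0.02032504  1.35965488 -2.06987836] 0.002909609280726048
top 1099 1.575449132126133
scene 1956 1.5779084557035548
```

{"name": "step_arm", "arguments": {"gripper": [0, 0, 0, 0, 0, 0, 0, 0, 0, 0, 0, 0], "translation": [[0, 0, 0], [0, 0.01, -0.02], [0, 0.025, -0.03], [0, 0.03, -0.03], [0, 0.026, -0.018], [0.015, 0, 0], [0.03, 0, 0], [0.035, 0, 0], [0.035, 0, 0], [0.035, 0, 0], [0.035, 0, 0], [0.03, 0, 0]], "rot": [[1.75, -0.35, 0.42], [0, 0, 0], [0, 0, 0], [0, 0, 0], [0, 0, 0], [0, 0, 0], [0, 0, 0], [0, 0, 0], [0, 0, 0], [0, 0, 0], [0, 0, 0], [0, 0, 0]]}}

```text
time_s: 20.65
tool_pos: [0.6113, 0.1534, 0.437]
orientation: [-3.13, -0.003, 1.715]
ft_force: [1.3, 0.8, -0.1]
width: 0.0003
```

{"name": "step_arm", "arguments": {"gripper": [0, 0, 0], "translation": [[0.018, 0, 0], [0.007, 0, 0], [0, 0, 0]], "rot": [[0, 0, 0], [0, 0, 0], [0, 0, 0]]}}

```text
time_s: 20.95
tool_pos: [0.6093, 0.1764, 0.4391]
orientation: [-3.133, -0.001, 1.714]
ft_force: [0.4, -0.0, 0.8]
width: 0.0009
```

Run:
```python
from lid import *
go(tcp(1.53,gap=.03),Rv);o=get_obs();print(o['joints'],o['ft_force'])
```

```text
pos [0.6093 0.1764 0.4391] shift(tool now) [-0.0008  0.003   0.1166] after turn [-0.0007  0.0021  0.1166] turn [-0.47 -0.08  0.01]
[ 1.05339856e-01  3.93547105e-01  1.07288380e+00  1.10010250e-03
  1.68335970e+00 -1.60902981e+00] [ 0.42790107 -0.04754854  0.79144494]
```

Descend behind the lid, then first contact (to lid angle about 1.4).

{"name": "step_arm", "arguments": {"gripper": [0, 0, 0, 0, 0, 0, 0, 0], "translation": [[0, 0.003, 0.015], [0, 0, 0.025], [0, 0, 0.025], [0, 0, 0.025], [0, 0, 0.018], [0, 0, 0.009], [0, 0, 0], [0, 0, 0]], "rot": [[0, 0, 0], [0, 0, 0], [0, 0, 0], [0, 0, 0], [0, 0, 0], [0, 0, 0], [0, 0, 0], [0, 0, 0]]}}

```text
time_s: 21.75
tool_pos: [0.6127, 0.1758, 0.3241]
orientation: [-3.137, -0.001, 1.712]
ft_force: [0.5, 0.1, 0.5]
width: 0.0003
```

{"name": "step_arm", "arguments": {"gripper": [0, 0, 0, 0, 0, 0, 0, 0], "translation": [[0, -0.007, 0.004], [0, -0.009, 0.006], [0, -0.009, 0.006], [0, -0.006, 0.0035], [0, -0.006, 0.0035], [0, -0.007, 0.004], [0, 0, 0], [0, 0, 0]], "rot": [[0, 0, 0], [0, 0, 0], [0, 0, 0], [0, 0, 0], [0, 0, 0], [0, 0, 0], [0, 0, 0], [0, 0, 0]]}}

```text
time_s: 22.55
tool_pos: [0.5679, 0.1703, 0.2966]
orientation: [-3.135, -0.002, 1.713]
ft_force: [-0.9, -0.6, 0.2]
width: 0.0005
```

Run:
```python
from lid import *
from rig import *
go(tcp(1.4),Rv);o=get_obs();print(o['ft_force'])
p,d=snapshot('scene');n='scene8';np.savez(f'pics/{n}.npz',p=p,d=d,**camera_params('scene'));cv2.imwrite('pics/s8.png',cv2.resize(p[60:310,240:560],(640,500)))
q=lidq(n);print(len(q),np.percentile(q,[10,50,90]))
```

```text
pos [0.5679 0.1703 0.2966] shift(tool now) [-0.0006 -0.0001  0.0012] after turn [-0.0006 -0.0001  0.0012] turn [-0.38 -0.1  -0.05]
[-0.89388724 -0.60151371  0.20039277]
1899 [1.41838398 1.43759422 1.46579092]
```

View pics/s8.png

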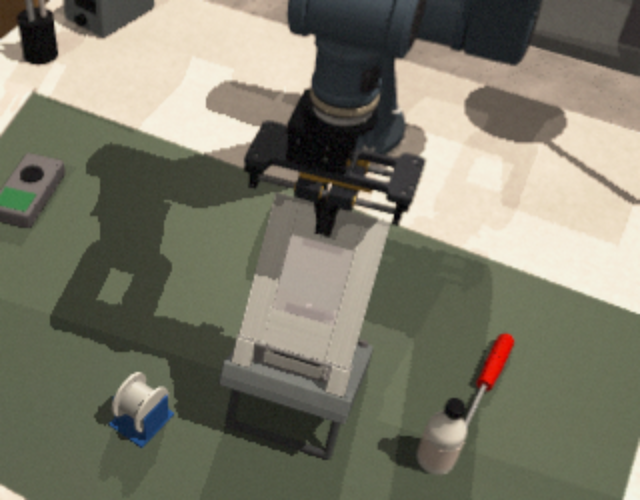

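The finger tips (325,215) press the lid's outer face and the lid has moved to about 1.39 rad. Continue the arc.

{"name": "step_arm", "arguments": {"gripper": [0, 0, 0, 0, 0, 0, 0, 0, 0, 0, 0, 0], "translation": [[0, -0.0085, 0.0076], [0, -0.0085, 0.0076], [0, -0.0085, 0.0077], [0, -0.007, 0.0089], [0, -0.007, 0.0089], [0, -0.0065, 0.0089], [0, -0.005, 0.01], [0, -0.005, 0.01], [0, -0.0045, 0.0105], [0, -0.003, 0.011], [0, -0.0026, 0.011], [0, -0.0022, 0.0109]], "rot": [[0, 0, 0], [0, 0, 0], [0, 0, 0], [0, 0, 0], [0, 0, 0], [0, 0, 0], [0, 0, 0], [0, 0, 0], [0, 0, 0], [0, 0, 0], [0, 0, 0], [0, 0, 0]]}}

```text
time_s: 23.8
tool_pos: [0.4998, 0.1607, 0.183]
orientation: [-3.136, -0.002, 1.713]
ft_force: [0.1, -0.5, 0.1]
width: 0.0007
```

{"name": "step_arm", "arguments": {"gripper": [0, 0, 0, 0, 0, 0, 0, 0], "translation": [[0, -0.001, 0.012], [0, -0.0003, 0.012], [0, 0.0009, 0.0112], [0, 0.001, 0.0113], [0, 0.0015, 0.0074], [0, 0.0016, 0.0074], [0, 0, 0], [0, 0, 0]], "rot": [[0, 0, 0], [0, 0, 0], [0, 0, 0], [0, 0, 0], [0, 0, 0], [0, 0, 0], [0, 0, 0], [0, 0, 0]]}}

```text
time_s: 24.6
tool_pos: [0.5034, 0.1613, 0.1226]
orientation: [-3.136, -0.002, 1.713]
ft_force: [0.9, 0.6, -0.0]
width: 0.0009
```

```bash
cat > q.py <<'E'
import sys
from lid import *
from rig import *
o=get_obs();print(o['time_s'],o['ft_force'])
go(tcp(float(sys.argv[2])),Rv)
for v in('scene','top'):
    n=v+sys.argv[1];p,d=snapshot(v);c=camera_params(v);np.savez(f'pics/{n}.npz',p=p,d=d,**c)
    uv,X=cloud(dict(c,d=d));L=(X-H)@Rn
    for i in range(2):
        k=(abs(L[:,1])>.052)&(abs(L[:,1])<.068)&(L[:,0]<-.03)&(L[:,0]>-.185)&(L[:,2]>-.005)&(L[:,2]<.1)
    m=np.polyfit(L[k,0],L[k,2],1);r=L[k,2]-np.polyval(m,L[k,0]);g=abs(r)<.004;m=np.polyfit(L[k,0][g],L[k,2][g],1)
    print(v,k.sum(),g.sum(),'q',-np.arctan(m[0]),'offset at hinge',m[1])
E
python3 q.py 9 .2
```

```text
24.6 [ 0.91240602  0.59357832 -0.01982892]
pos [0.5034 0.1613 0.1226] shift(tool now) [-0.0009  0.0005  0.0003] after turn [-0.0009  0.0005  0.0003] turn [-0.35 -0.1  -0.06]
scene 360 268 q 0.17832570094269987 offset at hinge 0.009126888399527864
top 252 242 q 0.1834100764496043 offset at hinge 0.00868316553153774
```

{"name": "step_arm", "arguments": {"gripper": [0, 0, 0, 0, 0, 0], "translation": [[0, 0.0022, 0.0072], [0, 0.0022, 0.0073], [0, 0.0013, 0.0035], [0, 0.0014, 0.0036], [0, 0, 0], [0, 0, 0]], "rot": [[0, 0, 0], [0, 0, 0], [0, 0, 0], [0, 0, 0], [0, 0, 0], [0, 0, 0]]}}

```text
time_s: 25.3
tool_pos: [0.5104, 0.1623, 0.1012]
orientation: [-3.136, -0.002, 1.713]
ft_force: [-0.4, -0.5, 4.4]
width: 0.0005
```

{"name": "step_arm", "arguments": {"gripper": [0, 0, 0, 0, 0, 0], "translation": [[0, 0.0007, 0.0018], [0, 0.0007, 0.0018], [0, 0.0008, 0.0017], [0, 0.0008, 0.0017], [0, 0, 0], [0, 0, 0]], "rot": [[0, 0, 0], [0, 0, 0], [0, 0, 0], [0, 0, 0], [0, 0, 0], [0, 0, 0]]}}

```text
time_s: 25.9
tool_pos: [0.5128, 0.1627, 0.0938]
orientation: [-3.135, -0.002, 1.713]
ft_force: [-0.5, 0.4, -0.0]
width: 0.0003
```

```bash
python3 q.py 10 0
```

```text
25.9 [-0.51210622  0.37979427 -0.01168987]
pos [0.5128 0.1627 0.0938] shift(tool now) [-0.0009  0.0013  0.0001] after turn [-0.0009  0.0013  0.0001] turn [-0.39 -0.1  -0.05]Traceback (most recent call last):
  File "q.py", line 11, in <module>
    m=np.polyfit(L[k,0],L[k,2],1);r=L[k,2]-np.polyval(m,L[k,0]);g=abs(r)<.004;m=np.polyfit(L[k,0][g],L[k,2][g],1)
                                                                                ~~~~~~~~~~^^^^^^^^^^^^^^^^^^^^^^^
    raise TypeError("expected non-empty vector for x")
TypeError: expected non-empty vector for x
```

Force dropped to zero, which suggests it snapped. Press a bit further to confirm a hard stop, then measure after retreating.

{"name": "step_arm", "arguments": {"gripper": [0, 0, 0, 0, 0], "translation": [[0, 0.0005, 0.001], [0, 0.0005, 0.001], [0, 0.0005, 0.001], [0, 0, 0], [0, 0, 0]], "rot": [[0, 0, 0], [0, 0, 0], [0, 0, 0], [0, 0, 0], [0, 0, 0]]}}

```text
time_s: 26.45
tool_pos: [0.5132, 0.1628, 0.0927]
orientation: [-3.133, -0.001, 1.714]
ft_force: [-5.6, -1.3, 15.5]
width: 0.0004
```

```bash
sed -i 's/&(L\[:,2\]>-.005)&(L\[:,2\]<.1)/\&(L[:,2]>-.008)\&(L[:,2]<.06)/; s/    m=np.polyfit(L\[k,0\],L\[k,2\],1);.*/    m=np.polyfit(L[k,0],L[k,2],1);g=abs(L[k,2]-np.median(L[k,2]))<.012;m=np.polyfit(L[k,0][g],L[k,2][g],1);print(np.percentile(L[k,2],[5,50,95]))/' q.py; python3 q.py 11 0
```

```text
26.45 [-5.58703067 -1.32241125 15.50735621]
pos [0.5132 0.1628 0.0927] shift(tool now) [-0.0009  0.0009 -0.001 ] after turn [-0.0009  0.0009 -0.001 ] turn [-0.47 -0.08 -0.03]
[0.00663883 0.00794163 0.00921131]
scene 239 239 q -0.0004090144258450332 offset at hinge 0.007973239179675391
[0.00575623 0.00849222 0.01175636]
top 226 226 q -0.002309646444222905 offset at hinge 0.008739159432397144
```

Lid measures about 0 rad in both views, against a hard stop at 15 N. Retreat and check.

{"name": "step_arm", "arguments": {"gripper": [0, 0, 0, 0, 0, 0, 0, 0], "translation": [[0, -0.001, -0.005], [0, 0, -0.015], [0, 0, -0.03], [0, 0, -0.035], [0, 0, -0.035], [0, 0, -0.025], [0, 0, -0.01], [0, 0, 0]], "rot": [[0, 0, 0], [0, 0, 0], [0, 0, 0], [0, 0, 0], [0, 0, 0], [0, 0, 0], [0, 0, 0], [0, 0, 0]]}}

```text
time_s: 27.35
tool_pos: [0.5154, 0.1628, 0.2472]
orientation: [-3.139, -0.002, 1.713]
ft_force: [-0.6, -1.4, -0.0]
width: 0.0002
```

```bash
python3 q.py 12 0
python3 - <<'E'
from h import *
cv2.imwrite('pics/s12.png',cv2.resize(load('scene12')['p'][100:300,260:540],(784,560),interpolation=3))
E
```

```text
27.35 [-0.63819318 -1.40980371 -0.01702499]
pos [0.5154 0.1628 0.2472] shift(tool now) [-0.0009 -0.001   0.1534] after turn [-0.0006 -0.0014  0.1534] turn [-0.14 -0.09 -0.05]
[0.006798   0.00804839 0.00927096]
scene 240 240 q -0.001153058593762027 offset at hinge 0.008167082616472775
[0.00581446 0.00867995 0.01100998]
top 93 93 q -0.030712014256072565 offset at hinge 0.010204850846190645
```

View pics/s12.png

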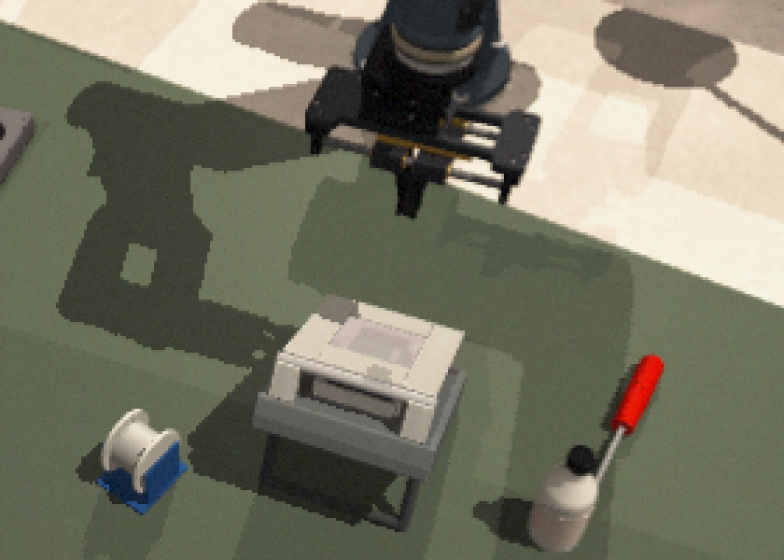

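The lid (275–465, 300–410) lies shut and parallel to the deck. The hand is clear and the bystanders haven't moved. Handing in.

```bash
python3 -c "
from rig import *
print(hand_in())"
```

```text
the job is handed in; nothing more can be done
None
```

The module is in the cradle with its plug end uphill, and the lid is pressed shut past its catch. I handed the job in at about 27 s of the 72 s allowed; no verdict is reported.

I gripped the module once, then let go and gripped it again turned 180°, so that the wrist camera would stay clear of the open lid. After setting it down, I went round behind the lid with the fingers shut and swung it down about its hinge.

- **Module:** checked with the wrist camera after release and before closing the lid. It was about 1 mm off centre and flat to within about 0.5°. I could not measure it again once the lid was shut.
- **Lid:** the force dropped to zero as it passed the catch, then it met a hard stop at about 15 N. With the hand still pressing, both cameras gave an angle of about 0 rad.
- **After retreating:** the scene camera still read -0.001 rad. The top camera read -0.031 rad, but from only 93 points because the arm partly blocked its view, so I gave that reading less weight.
- **Bystanders:** in the last picture the reel, bottle and screwdriver looked unmoved and the robot was touching nothing. The multimeter was mostly outside that crop and I did not check it separately.

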